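# Set the length stop to the sample block and lock it

## Task

Set the length stop of the stop rail to the sample part: lay the smaller of the two pale fixture blocks, pins up, on the rail's bed lengthwise between the fixed end plate and the stop, free the stop's wing knob, slide the stop up until the block sits snugly between stop and end plate with no gap, and turn the knob clockwise until the stop is firmly locked. Leave the block there and let go of everything.

Things in the scene. Friction and masses are not known exactly. Their poses are not given: they have to be found in the camera images.
- block_center (a point): The sample part: a loose pale machined block, body 40 mm wide (its x), 60 mm long (its y), 34 mm high (its z), two 8 mm pins on top reaching 46 mm above its underside; 0.15 to 0.3 kg. The point is the centre of that body, 17 mm above its underside. A longer, lower pale block (45 x 90 mm) also lies about and is not wanted. The open tool case (x > 0.68, y < 0.31) is 115 mm high.
- rail_seat (a point): On the stop rail, a grey slotted aluminium bed 260 mm long, 70 mm wide, 16 mm high, screwed to the bench, with a fixed steel end plate (64 mm wide, 36 mm above the bed): bed top, mid-width, at the foot of the end plate's working face. x runs along the rail toward the end plate (block and stop lie at negative x), y across, z up. A red clamp handle, 122 mm high, ends at world x 0.5, y -0.085.
- length_stop (a joint): Opening between the working faces of the end plate and the stop, in m (0.06 = the length of the sample block); the stop slides along the bed from 0 to 0.168, with about 1.5 N of drag when free; firmly locked, it resists more than 25 N. The stop is an aluminium block 64 mm long, 60 mm wide, its top 36 mm above the bed.
- wing_knob (a joint): Angle of the black wing knob on top of the stop, in rad, growing clockwise seen from above; it runs from 0 (loose) to 1.6 (end of its travel) and stays where it is left. Below 0.35 the stop slides freely; from about 0.45 it grips more and more; from 1.0 up it is firmly locked. At the start it is locked, at 1.1 to 1.35. Turning it takes up to about 0.17 N m.
- knob_grip (a point): Grip point on the wing knob's axis, 62 mm above the bed's top, 78 mm above the bench; it turns with the knob. The knob's axis is upright, 40 mm behind the stop's working face. Two flat wings, 50 mm over all along this point's x, 11 mm thick along its y, reach from 11.5 mm below to 11.5 mm above this point; the stop's top is 26 mm below it.
There are look-alikes about, which are no part of the job. Leave any brown or green look-alike of the part that bears block_center alone.

How it is judged (in metres and radians):
At the end, for the whole second after the job is handed in: The sample block lies flat, pins up and lengthwise on the bed, wholly on it (within 18 mm of its middle line), between end plate and stop; the opening is within 2 mm of the block's 60 mm; the knob is turned to 1.0 rad or more, so the stop is locked; everything is at rest (value of joint length_stop between 0.058 and 0.062 m and x of block_center in the frame of rail_seat between -0.034 and -0.028 m and y of block_center in the frame of rail_seat between -0.018 and 0.018 m and z of block_center in the frame of rail_seat between 0.014 and 0.021 m and angle between block_center's own z axis and vertical below 0.08 rad and angle between the y axis of block_center and the x axis of rail_seat, either way round below 0.08 rad and value of joint wing_knob above 1 rad and velocity of joint length_stop between -0.01 and 0.01 m/s); the robot touches nothing.
It also fails if it takes over 54 s, if anything falls off the work surface, if the arm or the gripper's body presses on something with over 40 N, if the wrist force passes 120 N, or if a joint passes its speed limit or range.

## Robot

A 6-joint arm with a two-finger parallel gripper is mounted at the origin on a cart in front of the work surface, level with it; the furniture and walls round the work are solid. World frame = base frame: x ahead of the robot, y to its left, z up, the work surface at z = 0. Lengths are in mm, angles in rad, forces in N, time in s.
With the tool pointing down it reaches from about 300 to 775 mm from the base axis. Payload 14.6 kg.
Tool frame: the origin (TCP) lies between the finger pads; the fingertips stand 8 mm ahead of it and the grasp point (between the pads) lies 11 mm behind it; y points along the fingers, x is the direction in which the jaws open and shut, and the axes are right-handed (so a half turn about y gives the same grasp; the last joint's range is limited). The gripper opens to 94 mm and grips with 3 to 60 N. Pads are 16 mm wide; open, the fingers measure 119 mm over their backs; the gripper's body (75 mm by 177 mm) begins 78 mm behind the grasp point.
Start: joints at [1.189, 0.3, 1.521, -0, 1.321, -0.067], TCP at [170.292, 522.963, 213.446] pointing down, gripper open.
Joint ranges: [-3.03, 3.03], [-0.79, 2.21], [0.23, 2.52], [-1.04, 4.18], [0, 3.07], [-2.55, 2.55]. Speed limits (rad/s): [2.22, 2.22, 2.57, 3.14, 3.14, 3.14].

## Interface

Orientations are given as [roll, pitch, yaw] about the fixed x, y, z axes, in that order (R = Rz(yaw) Ry(pitch) Rx(roll)).
In Python, from cell import read_state, imaging, order gives the robot as it stands. The module is installed in compiled form; this text tells all that it offers.
- The arm moves only by the shell command python3 -m handwheel 'ROWS' [FORCE]. ROWS is JSON, a list that holds one entry, the list of rows, each a list of 7 numbers: the shift along the tool's x, y, z in mm, then the turn, a rotation vector about the tool's x, y, z in degrees, then the opening, from -1 (shut) to 1 (fully open), so that 0 is half open. A call has 1 to 5 rows; each row is the pose to reach, as a shift and turn from the pose measured when the call began, along the tool's axes at that moment; what a row does not reach only later rows make up. A row lasts 1/12 s, in which the tool goes at most 41.7 mm and 7.16 degrees, less where a joint would pass 70% of its speed; a pose out of reach is approached as far as the arm can. A call with a gripper value outside its range is refused whole. The fingers move at their own pace and stop on an object; FORCE is the grip in N (left out, the last holds). Time passes only in rows, so rows that repeat a pose let the fingers close. It gives the time, the measured TCP pose, the force and the opening at its end, in the units of the state.
- read_state(): the state, without advancing time (a new reading comes with each control period).
- imaging.camera(name): name is "scene" or "top" or "wrist"; returns (picture, depth): 384x512x3 uint8, red, green, blue; 384x512 float32, mm along the optical axis (not along the pixel's ray), 0 where there is no reading.
- imaging.get_calibration(name): a dict with "mtx" (3x3 intrinsics, pixels), "dist" ([k1, k2, p1, p2, k3] as OpenCV has them; the pictures are not rectified), "world_from_camera" (4x4, takes a point from camera to world coordinates); the wrist camera has in their place "hand_eye" (4x4, takes a point from camera to tool coordinates, whose origin is the TCP and whose axes are the tool frame's). Camera axes: x right, y down, z forward; pixel columns grow to the right and rows downward; lengths in mm; the calibration is good to about 2 mm. A picture is of the moment at which its call begins: read the wrist's pose just before it. get_calibration takes no time and is no camera call.
- order.sign_off(): hands the job in, once; it reports no verdict.
The state is a dict: "clock": time; "joints": joint angles; "qd": joint speeds; "effort": joint torques, N m; "eef_pos": TCP position; "eef_rot": TCP orientation; "wrist_force": force on the tool from outside, world axes, zero at the start; "moment": the same for the moment, N m; "finger_gap": finger opening in mm.
Only numpy, scipy, OpenCV 4.12 (cv2) and the standard library are available. Lean on these libraries where they do the work, as an engineer would, in place of code of your own. Each camera call takes 0.05 s, during which the arm holds its last target.

## Working session

There is one attempt and no reset: what is moved stays moved. The work goes in short steps, Python scripts to look and compute and a shell command to move; the robot and the scene stay as the last step left them, time stands still between calls to the robot, and variables do not carry over. Pictures are saved under pics/ and viewed, and the job is handed in when it is done.

```bash
mkdir -p pics; cat > h.py <<'E'
import numpy as np, cv2
from cell import read_state, imaging, order
from scipy.spatial.transform import Rotation as R
def wfc(name, st=None):
    c=imaging.get_calibration(name)
    if 'world_from_camera' in c: return c,np.array(c['world_from_camera'])
    T=np.eye(4);T[:3,:3]=R.from_euler('xyz',st['eef_rot']).as_matrix();T[:3,3]=st['eef_pos']
    return c,T@np.array(c['hand_eye'])
def shot(name,fn):
    st=read_state(); p,d=imaging.camera(name)
    cv2.imwrite('pics/'+fn+'.png',p[:,:,::-1]); c,T=wfc(name,st)
    np.savez('pics/'+fn+'.npz',p=p,d=d,T=T,K=np.array(c['mtx']),D=np.array(c['dist']))
def ld(fn): return np.load('pics/'+fn+'.npz')
def px(fn,u,v,depth=None,z=None):
    m=ld(fn); n=cv2.undistortPoints(np.array([[[u,v]]],float),m['K'],m['D'])[0,0]
    r=np.array([n[0],n[1],1.0]);T=m['T']
    if z is not None:
        w=T[:3,:3]@r; s=(z-T[2,3])/w[2]; return T[:3,3]+s*w
    if depth is None:
        a=m['d'][int(v)-1:int(v)+2,int(u)-1:int(u)+2];a=a[a>0];depth=np.median(a) if len(a) else 0
    return (T@np.append(r*depth,1))[:3]
def cloud(fn):
    m=ld(fn);h,w=m['d'].shape;u,v=np.meshgrid(np.arange(w),np.arange(h))
    n=cv2.undistortPoints(np.stack([u,v],-1).reshape(-1,1,2).astype(float),m['K'],m['D']).reshape(h,w,2)
    P=np.dstack([n,np.ones((h,w))])*m['d'][...,None]
    return P@m['T'][:3,:3].T+m['T'][:3,3]
def crop(fn,u0,v0,u1,v1,k,out):
    p=ld(fn)['p'][v0:v1,u0:u1,::-1];cv2.imwrite('pics/'+out+'.png',cv2.resize(p,None,fx=k,fy=k,interpolation=cv2.INTER_CUBIC))
E
python3 - <<'E'
from h import *
print(read_state())
shot('scene','s1');shot('top','t1');shot('wrist','w1')
E
```

```text
{'clock': 0.0, 'joints': array([ 1.18937013e+00,  3.00442280e-01,  1.52159887e+00,  2.15843498e-05,
        1.32068252e+00, -6.66162221e-02]), 'qd': array([ 0.00050492,  0.00040514, -0.00160978, -0.00031089,  0.0004628 ,
        0.00185877]), 'effort': array([ 1.73451699e-03, -5.31806266e+01, -3.52745068e+01,  7.08763953e-02,
        2.43299321e-02, -1.34949869e-04]), 'eef_pos': array([170.21019229, 522.73021451, 212.89460527]), 'eef_rot': array([-1.57070018e+00,  1.12711961e-03,  1.25598105e+00]), 'wrist_force': array([ 0.87221774, -0.14585344,  0.57631752]), 'moment': array([ 0.0105206 , -0.01853096, -0.00857281]), 'finger_gap': 93.97209404034406}
```

View pics/t1.png

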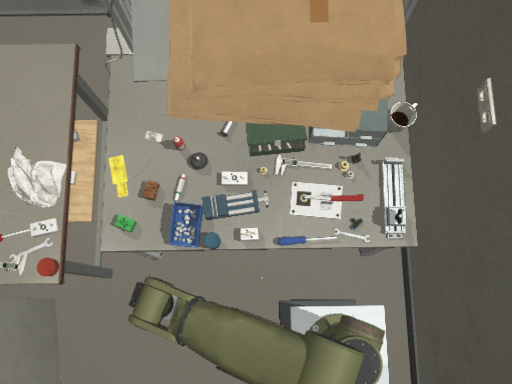

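View pics/s1.png

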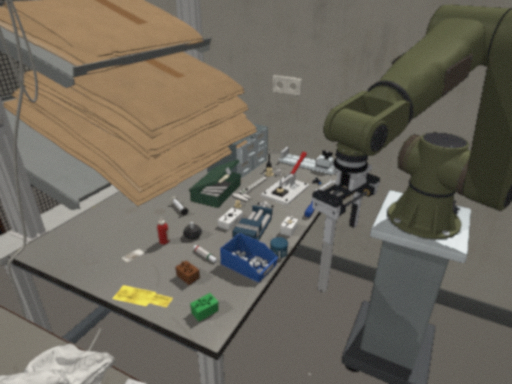

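View pics/w1.png

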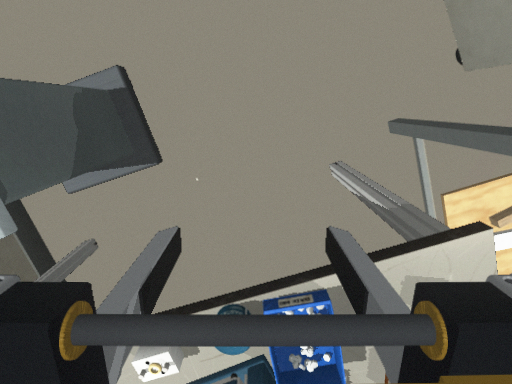

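```bash
python3 - <<'E'
from h import *
crop('t1',100,110,420,260,2.5,'t1c')
crop('t1',190,160,280,250,7,'t1d')
crop('t1',355,145,415,245,6,'t1e')
for u,v in [(234,178),(249,234),(394,197),(398,215),(316,200),(43,228),(394,160),(360,198),(150,190)]: print(u,v,px('t1',u,v).round(1))
E
```

```text
234 178 [595.1 345.4  30.5]
249 234 [394.9 294.5  35. ]
394 197 [ 521.2 -220.    10.2]
398 215 [ 444.  -207.8   86.5]
316 200 [514.1  57.3  14.9]
43 228 [ 428.5 1004.2   30.7]
394 160 [ 644.3 -217.    55.5]
360 198 [498.2 -77.4 116.7]
150 190 [555.7 639.5  34.3]
```

View pics/t1c.png

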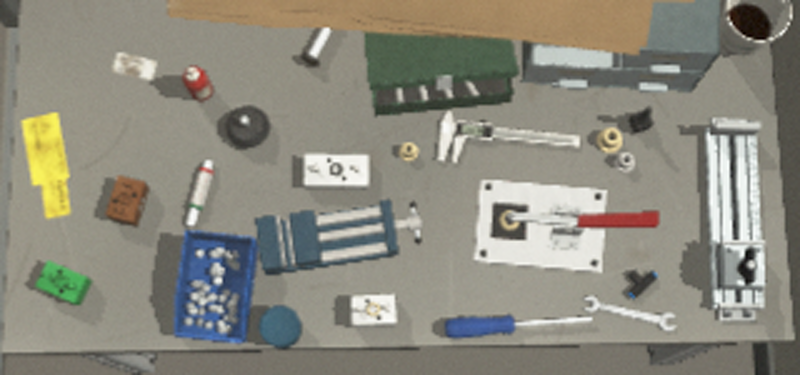

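View pics/t1d.png

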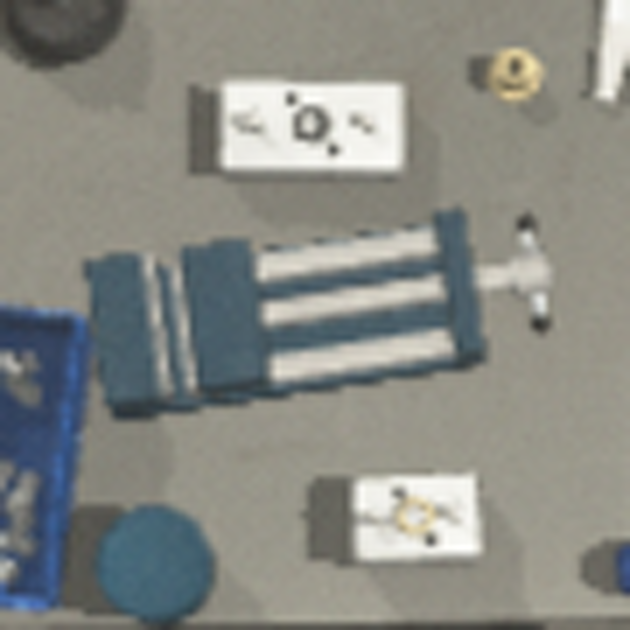

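View pics/t1e.png

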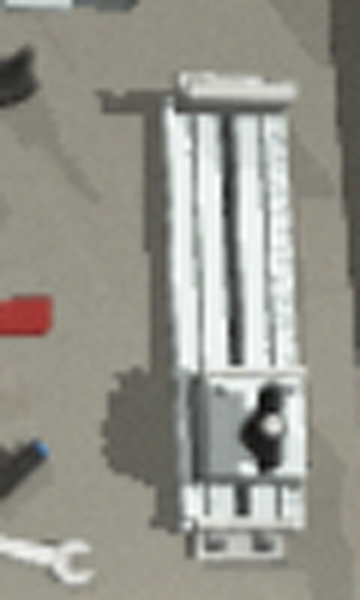

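```bash
python3 - <<'E'
from h import *
c=imaging.get_calibration('wrist');print(c['mtx'],c['hand_eye'])
# small block from top cloud
P=cloud('t1');m=ld('t1')['p'].astype(int)
def blob(u0,v0,u1,v1,zl,zh,br):
    s=np.zeros(P.shape[:2],bool);s[v0:v1,u0:u1]=1
    s&=(P[...,2]>zl)&(P[...,2]<zh)&(m.min(2)>br)
    q=P[s][:,:2];r=cv2.minAreaRect(q.astype(np.float32));print(len(q),r,np.median(P[s][:,2]))
blob(235,222,265,245,25,45,120); blob(215,165,255,190,20,45,120)
for v in range(150,250,2): print(v,[tuple(P[v,u].round(0).astype(int)) for u in (382,388,394,400,406)])
E
```

```text
[[300.46940077   0.         252.96230429]
 [  0.         300.46940077 195.24890454]
 [  0.           0.           1.        ]] [[ 9.99999748e-01  4.08873613e-04  5.80933005e-04  4.01716566e-01]
 [-4.42284602e-04 -2.81600659e-01  9.59531590e-01 -1.70023411e+02]
 [ 5.55918266e-04 -9.59531605e-01 -2.81600407e-01  8.17322773e+01]
 [ 0.00000000e+00  0.00000000e+00  0.00000000e+00  1.00000000e+00]]
198 ((397.16119384765625, 292.91571044921875), (58.74500274658203, 39.37251663208008), 89.83937072753906) 34.812283426518206
306 ((595.9118041992188, 343.9457092285156), (89.27853393554688, 45.50177001953125), 89.79713439941406) 29.31007111377744
150 [(np.int64(698), np.int64(-192), np.int64(1)), (np.int64(696), np.int64(-212), np.int64(6)), (np.int64(697), np.int64(-235), np.int64(3)), (np.int64(697), np.int64(-256), np.int64(2)), (np.int64(697), np.int64(-279), np.int64(0))]
152 [(np.int64(691), np.int64(-191), np.int64(0)), (np.int64(692), np.int64(-214), np.int64(-3)), (np.int64(690), np.int64(-234), np.int64(2)), (np.int64(689), np.int64(-256), np.int64(2)), (np.int64(688), np.int64(-277), 
[... 10743 characters left out ...]
, np.int64(-168), np.int64(2)), (np.int64(356), np.int64(-189), np.int64(4)), (np.int64(356), np.int64(-210), np.int64(1)), (np.int64(355), np.int64(-230), np.int64(6)), (np.int64(355), np.int64(-252), np.int64(2))]
246 [(np.int64(349), np.int64(-167), np.int64(4)), (np.int64(349), np.int64(-188), np.int64(6)), (np.int64(348), np.int64(-209), np.int64(5)), (np.int64(348), np.int64(-229), np.int64(8)), (np.int64(348), np.int64(-252), np.int64(1))]
248 [(np.int64(378), np.int64(-258), np.int64(-368)), (np.int64(412), np.int64(-377), np.int64(-733)), (np.int64(412), np.int64(-407), np.int64(-732)), (np.int64(411), np.int64(-436), np.int64(-729)), (np.int64(402), np.int64(-439), np.int64(-639))]
```

Candidates: small pale block (249,234) in the top view, long pale block (234,178), brown (150,190), green (123,223), and another pale part on the other bench (43,228). The small block at (249,234) measures 59x39 mm with its top at about 35 mm, which matches, so I choose it. The rail is at (394,197). I'll move above the block and check with a close crop.

```bash
cat >> h.py <<'E'
def go(x,y,z,yawdeg):
    st=read_state();M=R.from_euler('xyz',st['eef_rot'])
    d=M.inv().apply(np.array([x,y,z])-st['eef_pos'])
    T=R.from_euler('xyz',[-np.pi/2,0,np.radians(yawdeg)])
    rv=(M.inv()*T).as_rotvec(degrees=True)
    print('shift',d.round(1),'rot',rv.round(2),'| t',round(st['clock'],2),'pos',np.round(st['eef_pos'],1),'rpy',np.degrees(st['eef_rot']).round(1),'F',np.round(st['wrist_force'],1),'M',np.round(st['moment'],2),'gap',round(st['finger_gap'],1),'j',np.round(st['joints'],2))
E
python3 -m handwheel '[[[-148,40,-287,0,72,0,1],[-148,40,-287,0,72,0,1],[-148,40,-287,0,72,0,1],[-148,40,-287,0,72,0,1],[-148,40,-287,0,72,0,1]]]'
python3 -c "
from h import *
go(397,293,170,0)"
```

```text
clock: 0.57
eef_pos: [316.4, 374.3, 187.4]
eef_rot: [-1.571, 0.0, 0.625]
wrist_force: [0.4, 0.4, 0.4]
finger_gap: 94.0
shift [  17.8   17.4 -113.1] rot [ 2.000e-02  3.583e+01 -1.000e-02] | t 0.57 pos [316.4 374.3 187.4] rpy [-90.    0.   35.8] F [0.4 0.4 0.4] M [-0.04  0.01  0.05] gap 94.0 j [ 0.79  0.19  1.72 -0.    1.23  0.17]
```

```bash
python3 -m handwheel '[[[18,17,-113,0,36,0,1],[18,17,-113,0,36,0,1],[18,17,-113,0,36,0,1],[18,17,-113,0,36,0,1],[18,17,-113,0,36,0,1]]]'
python3 -c "
from h import *
go(397,293,170,0)
shot('wrist','w2')"
```

```text
clock: 0.98
eef_pos: [398.2, 291.6, 169.9]
eef_rot: [-1.572, 0.001, -0.003]
wrist_force: [-1.1, -0.2, -0.1]
finger_gap: 93.5
shift [-1.2 -0.1  1.4] rot [ 0.07 -0.2  -0.05] | t 0.98 pos [398.2 291.6 169.9] rpy [-90.1   0.1  -0.2] F [-1.1 -0.2 -0.1] M [-0.08  0.06 -0.  ] gap 93.5 j [ 0.56  0.22  1.73 -0.    1.19  0.56]
```

View pics/w2.png

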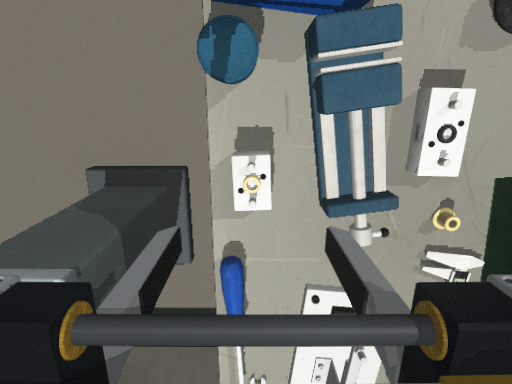

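```bash
python3 -c "
from h import *
crop('w2',210,130,300,230,6,'w2c')"
```

```text
(no output)
```

View pics/w2c.png

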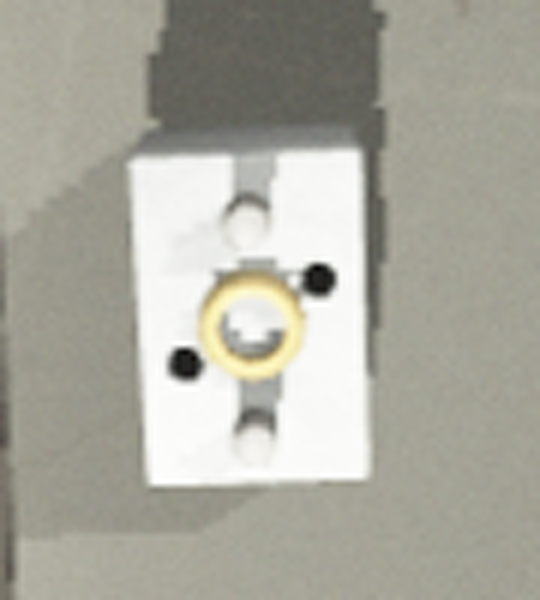

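```bash
python3 -c "
from h import *
q=np.array([px('w2',210+x/6-.4,130+y/6-.4,z=34)[:2] for x,y in [(130,157),(362,148),(371,480),(148,486)]]);print(q.round(1),q.mean(0))
for i in range(4):
  d=q[(i+1)%4]-q[i];print(np.linalg.norm(d).round(1),np.degrees(np.arctan2(d[1],d[0])).round(1))"
```

```text
[[376.7 326.4]
 [416.2 327.8]
 [418.6 268.1]
 [378.6 267.1]] [397.51437827 297.3636975 ]
39.5 2.1
59.8 -87.7
40.0 -178.5
59.4 91.8
```

The crop shows two pins, a brass bushing and a 40x60 mm body, pins up, turned about +2°. It is the right block. Descending.

```bash
python3 -m handwheel '[[[-0.7,120,3.5,0,-2.2,0,0.5],[-0.7,154,3.5,0,-2.2,0,0.3],[-0.7,154,3.5,0,-2.2,0,0.3],[-0.7,154,3.5,0,-2.2,0,0.3],[-0.7,154,3.5,0,-2.2,0,0.3]]]' 40
python3 -c "
from h import *
go(397.5,295,15,2)"
```

```text
clock: 1.45
eef_pos: [394.2, 294.2, 11.1]
eef_rot: [-1.576, 0.008, 0.03]
wrist_force: [-0.3, -0.4, 0.2]
finger_gap: 64.1
shift [ 3.3 -3.9  0.7] rot [ 0.29 -0.3  -0.45] | t 1.45 pos [394.2 294.2  11.1] rpy [-90.3   0.4   1.7] F [-0.3 -0.4  0.2] M [-0.1   0.11 -0.04] gap 64.1 j [ 0.57  0.45  1.84 -0.    0.85  0.54]
```

```bash
python3 -m handwheel '[[[3,-4,0.7,0,-0.3,0,0.3],[3,-4,0.7,0,-0.3,0,-1],[3,-4,0.7,0,-0.3,0,-1],[3,-4,0.7,0,-0.3,0,-1],[3,-4,0.7,0,-0.3,0,-1]]]' 40
python3 -c "
from h import *
go(397.5,295,15,2)"
```

```text
clock: 1.87
eef_pos: [397.8, 295.5, 16.5]
eef_rot: [-1.575, 0.006, 0.035]
wrist_force: [-2.9, -1.3, 12.6]
finger_gap: 40.0
shift [-0.3  1.5 -0.4] rot [ 0.22  0.02 -0.33] | t 1.87 pos [397.8 295.5  16.5] rpy [-90.2   0.3   2. ] F [-2.9 -1.3 12.6] M [-0.34  0.47 -0.  ] gap 40.0 j [ 0.57  0.45  1.83 -0.    0.86  0.53]
```

```bash
python3 -m handwheel '[[[0,-40,0,0,0,0,-1],[0,-80,0,0,0,0,-1],[10,-110,-30,0,7,0,-1],[20,-140,-70,0,14,0,-1],[30,-165,-110,0,21,0,-1]]]' 40
python3 -c "
from h import *
go(500,-215,200,-90)"
```

```text
clock: 2.28
eef_pos: [428.5, 200.9, 174.7]
eef_rot: [-1.575, 0.002, -0.335]
wrist_force: [0.6, 0.3, -2.3]
finger_gap: 39.5
shift [ 204.3  -24.1 -369.3] rot [2.900e-01 7.079e+01 4.000e-02] | t 2.28 pos [428.5 200.9 174.7] rpy [-90.2   0.1 -19.2] F [ 0.6  0.3 -2.3] M [-0.08  0.05 -0.  ] gap 39.5 j [ 0.36  0.17  1.78 -0.    1.2   0.7 ]
```

```bash
python3 -m handwheel '[[[204,-24,-369,0,71,0,-1],[204,-24,-369,0,71,0,-1],[204,-24,-369,0,71,0,-1],[204,-24,-369,0,71,0,-1],[204,-24,-369,0,71,0,-1]]]' 40
python3 -c "
from h import *
go(500,-215,200,-90)"
```

```text
clock: 2.7
eef_pos: [463.3, -5.3, 186.8]
eef_rot: [-1.576, -0.001, -0.962]
wrist_force: [1.4, 0.6, -0.4]
finger_gap: 39.8
shift [193.1 -12.7 -89.9] rot [ 0.25 34.87  0.13] | t 2.7 pos [463.3  -5.3 186.8] rpy [-90.3  -0.  -55.1] F [ 1.4  0.6 -0.4] M [-0.    0.09  0.  ] gap 39.8 j [-0.09  0.13  1.79 -0.    1.22  0.88]
```

```bash
python3 -m handwheel '[[[193,-13,-90,0,35,0,-1],[193,-13,-90,0,35,0,-1],[193,-13,-90,0,35,0,-1],[193,-13,-90,0,35,0,-1],[193,-13,-90,0,35,0,-1]]]' 40
python3 -m handwheel '[[[0,0,0,0,0,0,-1],[0,0,0,0,0,0,-1]]]' 40
python3 -c "
from h import *
go(500,-215,200,-90)
shot('wrist','w3')"
```

```text
clock: 3.12
eef_pos: [498.4, -210.3, 200.7]
eef_rot: [-1.574, -0.004, -1.579]
wrist_force: [1.0, 0.5, -1.9]
finger_gap: 39.8
clock: 3.28
eef_pos: [498.1, -212.1, 200.8]
eef_rot: [-1.573, -0.004, -1.583]
wrist_force: [-0.0, 0.6, -1.6]
finger_gap: 39.8
shift [2.9 0.8 2. ] rot [ 0.16 -0.67  0.22] | t 3.28 pos [ 498.1 -212.1  200.8] rpy [-90.2  -0.2 -90.7] F [-0.   0.6 -1.6] M [0.02 0.15 0.01] gap 39.8 j [-0.47  0.29  1.56 -0.    1.29  1.12]
```

View pics/w3.png

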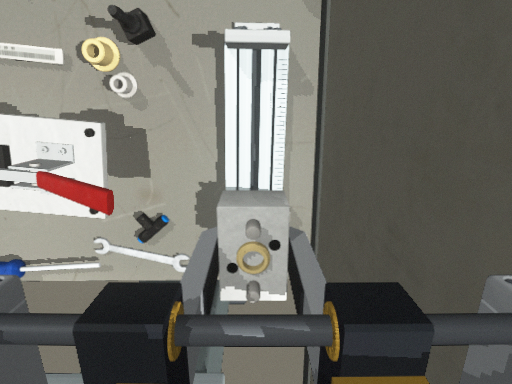

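```bash
python3 -c "
from h import *
crop('w3',200,10,320,110,6,'w3c')"
```

```text
(no output)
```

View pics/w3c.png

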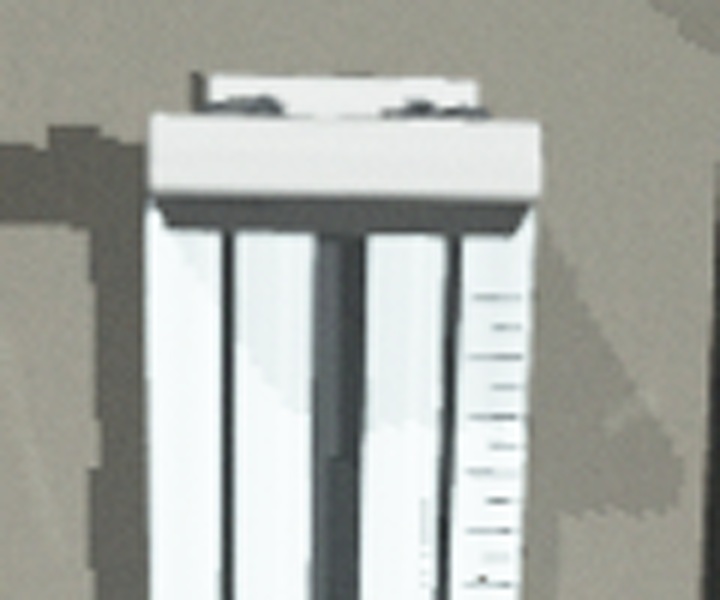

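```bash
python3 -c "
from h import *
f=lambda x,y,z:px('w3',200+x/6-.4,10+y/6-.4,z=z).round(1)
print('plate top edge',f(148,193,52),f(541,197,52))
print('foot',f(172,231,16),f(512,231,16),f(340,233,16))
print('bed L',f(147,240,16),f(149,590,16),'R',f(533,240,16),f(520,590,16))
print('slot',f(318,240,16),f(312,590,16),f(365,240,16),f(358,590,16))
"
```

```text
plate top edge [ 641.8 -186.3   52. ] [ 640.6 -249.5   52. ]
foot [ 642.3 -187.4   16. ] [ 641.6 -248.6   16. ] [ 641.6 -217.6   16. ]
bed L [ 640.8 -182.9   16. ] [ 580.1 -181.    16. ] R [ 640.1 -252.4   16. ] [ 579.3 -251.2   16. ]
slot [ 640.5 -213.7   16. ] [ 579.7 -211.8   16. ] [ 640.4 -222.1   16. ] [ 579.6 -220.5   16. ]
```

```bash
python3 -c "
from h import *
go(600,-216.6,70,-91.5)"
```

```text
shift [  4.6 130.5 102.3] rot [0.16 0.99 0.2 ] | t 3.33 pos [ 498.1 -210.6  200.7] rpy [-90.2  -0.2 -90.5] F [ 0.5  0.7 -1.9] M [ 0.02  0.19 -0.02] gap 39.7 j [-0.47  0.29  1.56 -0.    1.29  1.12]
```

```bash
python3 -m handwheel '[[[5,10,40,0.2,1,0.2,-1],[5,35,80,0.2,1,0.2,-1],[5,70,102,0.2,1,0.2,-1],[5,110,102,0.2,1,0.2,-1],[5,130,102,0.2,1,0.2,-1]]]' 40
python3 -m handwheel '[[[0,0,0,0,0,0,-1]]]' 40
python3 -c "
from h import *
go(600,-216.6,33,-91.5)"
```

```text
clock: 3.75
eef_pos: [599.1, -214.2, 65.7]
eef_rot: [-1.575, 0.002, -1.593]
wrist_force: [-0.4, 0.1, -2.0]
finger_gap: 39.7
clock: 3.83
eef_pos: [597.1, -211.7, 60.9]
eef_rot: [-1.582, 0.005, -1.59]
wrist_force: [-0.7, -0.9, -2.1]
finger_gap: 39.8
shift [ 4.9 27.8  3.3] rot [ 0.64  0.39 -0.27] | t 3.83 pos [ 597.1 -211.7   60.9] rpy [-90.6   0.3 -91.1] F [-0.7 -0.9 -2.1] M [ 0.04  0.2  -0.03] gap 39.8 j [-0.4   0.64  1.39  0.    1.12  1.19]
```

```bash
python3 -m handwheel '[[[4.5,10,3,0.6,0.4,-0.3,-1],[4.5,20,3,0.6,0.4,-0.3,-1],[4.5,24,3,0.6,0.4,-0.3,-1],[4.5,24,3,0.6,0.4,-0.3,-1],[4.5,24,3,0.6,0.4,-0.3,-1]]]' 40
python3 -c "
from h import *
go(600,-216.6,32,-91.5)"
```

```text
clock: 4.25
eef_pos: [600.2, -216.0, 38.1]
eef_rot: [-1.57, -0.001, -1.597]
wrist_force: [0.7, -0.1, -1.1]
finger_gap: 39.5
shift [ 0.6  6.1 -0.2] rot [-0.03  0.02  0.05] | t 4.25 pos [ 600.2 -216.    38.1] rpy [-90.   -0.  -91.5] F [ 0.7 -0.1 -1.1] M [-0.    0.15  0.02] gap 39.5 j [-0.4   0.67  1.4  -0.    1.07  1.19]
```

```bash
python3 -c "
from h import *
shot('wrist','w4')
crop('w4',180,120,330,300,4,'w4c')"
```

```text
(no output)
```

View pics/w4c.png

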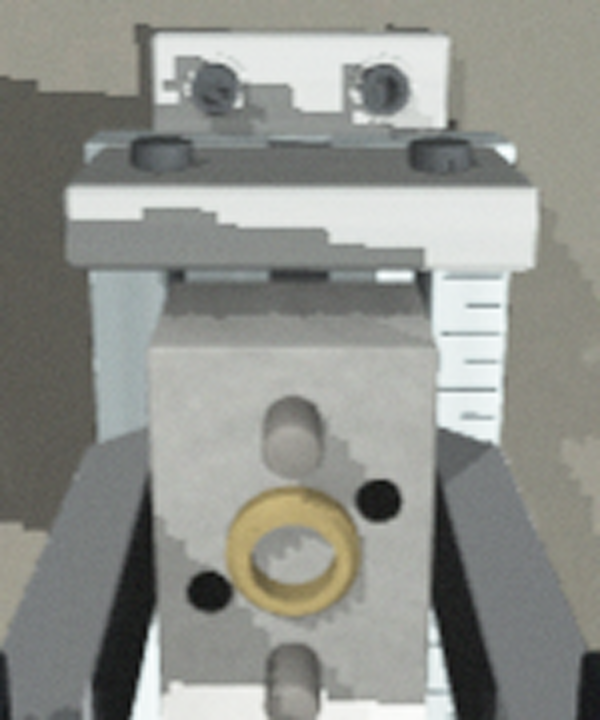

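The held block, with its front edge near (253,206), is centred on the bed and square to the plate, whose front top edge is near row 187. Next I'll measure the gap and lower the block.

```bash
python3 -c "
from h import *
f=lambda x,y,z:px('w4',180+x/4-.4,120+y/4-.4,z=z).round(1)
print(f(152,347,55.6),f(435,347,55.6),f(290,267,52),f(160,690,55.6),f(425,695,55.6))"
python3 -m handwheel '[[[0.5,2,0,0,0,0,-1],[0.5,4,0,0,0,0,-1],[0.5,5,0,0,0,0,-1],[0.5,5,0,0,0,0,-1]]]' 40
python3 -c "
from h import *
go(600,-216.6,32,-91.5)"
```

```text
[ 632.9 -197.7   55.6] [ 632.  -235.5   55.6] [ 642.6 -216.4   52. ] [ 579.9 -195.7   55.6] [ 578.1 -234.5   55.6]
clock: 4.63
eef_pos: [600.2, -216.7, 33.1]
eef_rot: [-1.57, -0.001, -1.597]
wrist_force: [-0.2, 0.4, -1.1]
finger_gap: 39.3
shift [-0.1  1.1 -0.2] rot [-0.04  0.01  0.05] | t 4.63 pos [ 600.2 -216.7   33.1] rpy [-90.   -0.1 -91.5] F [-0.2  0.4 -1.1] M [-0.02  0.11  0.04] gap 39.3 j [-0.4   0.68  1.4  -0.    1.06  1.19]
```

```bash
python3 -m handwheel '[[[0,1,0,0,0,0,-1],[0,1.5,0,0,0,0,-1],[0,1.5,0,0,0,0,-1]]]' 40
python3 -m handwheel '[[[0,0.5,3,0,0,0,-1],[0,0.5,6,0,0,0,-1],[0,0.5,7,0,0,0,-1],[0,0.5,7,0,0,0,-1]]]' 40
python3 -c "
from h import *
go(608,-216.6,32,-91.5)"
```

```text
clock: 4.88
eef_pos: [600.4, -216.7, 32.6]
eef_rot: [-1.57, -0.001, -1.597]
wrist_force: [-3.1, 1.7, 8.1]
finger_gap: 39.6
clock: 5.22
eef_pos: [607.7, -217.0, 32.6]
eef_rot: [-1.569, -0.001, -1.597]
wrist_force: [-2.0, 0.4, 5.2]
finger_gap: 39.4
shift [-0.4  0.6  0.3] rot [-0.09  0.01  0.07] | t 5.22 pos [ 607.7 -217.    32.6] rpy [-89.9  -0.1 -91.5] F [-2.   0.4  5.2] M [0.25 0.78 0.03] gap 39.4 j [-0.4   0.69  1.38 -0.    1.07  1.2 ]
```

On the bed (about +5 N). Next, push against the plate in small steps.

```bash
python3 -m handwheel '[[[0,0,1,0,0,0,-1],[0,0,2,0,0,0,-1],[0,0,2,0,0,0,-1]]]' 40
python3 -m handwheel '[[[0,0,1,0,0,0,-1],[0,0,2,0,0,0,-1],[0,0,2,0,0,0,-1]]]' 40
```

```text
clock: 5.47
eef_pos: [609.3, -217.1, 32.7]
eef_rot: [-1.571, -0.001, -1.597]
wrist_force: [-7.3, 1.1, 6.1]
finger_gap: 39.7
clock: 5.72
eef_pos: [609.4, -217.1, 32.6]
eef_rot: [-1.576, -0.0, -1.597]
wrist_force: [-20.5, 3.0, 13.9]
finger_gap: 39.6
```

```bash
python3 -m handwheel '[[[0,0,-1,0,0,0,0.3],[0,0,-1,0,0,0,0.3],[0,0,-1,0,0,0,0.3],[0,0,-1,0,0,0,0.3]]]' 
python3 -m handwheel '[[[0,-30,0,0,0,0,0.3],[0,-70,0,0,0,0,0.3],[0,-100,-20,0,0,0,0.3],[0,-110,-60,0,0,0,0.3],[0,-110,-80,0,0,0,0.3]]]' 
python3 -c "
from h import *
go(490,-213,150,-91.5)"
```

```text
clock: 6.05
eef_pos: [608.7, -217.0, 32.5]
eef_rot: [-1.576, -0.0, -1.597]
wrist_force: [0.0, -0.2, 0.2]
finger_gap: 60.3
clock: 6.47
eef_pos: [528.2, -215.2, 145.9]
eef_rot: [-1.572, -0.002, -1.597]
wrist_force: [0.5, -0.9, -0.1]
finger_gap: 60.7
shift [ -1.2  -4.1 -38.2] rot [0.06 0.01 0.12] | t 6.47 pos [ 528.2 -215.2  145.9] rpy [-90.1  -0.1 -91.5] F [ 0.5 -0.9 -0.1] M [-0.06  0.13 -0.02] gap 60.7 j [-0.45  0.41  1.54 -0.    1.2   1.15]
```

```bash
python3 -m handwheel '[[[-1,-45,-70,0,0,0,0.3],[-1,-45,-70,0,0,0,0.3],[-1,-45,-70,0,0,0,0.3],[-1,-45,-70,0,0,0,0.3]]]' 
python3 -c "
from h import *
go(460,-213,190,-91.5)
shot('wrist','w5')"
```

```text
clock: 6.8
eef_pos: [458.1, -212.7, 192.8]
eef_rot: [-1.568, -0.004, -1.598]
wrist_force: [1.0, -0.1, 0.1]
finger_gap: 61.2
shift [0.3 2.8 1.9] rot [-0.14 -0.04  0.22] | t 6.8 pos [ 458.1 -212.7  192.8] rpy [-89.9  -0.2 -91.5] F [ 1.  -0.1  0.1] M [-0.01  0.18  0.01] gap 61.2 j [-0.51  0.22  1.68 -0.    1.25  1.09]
```

View pics/w5.png

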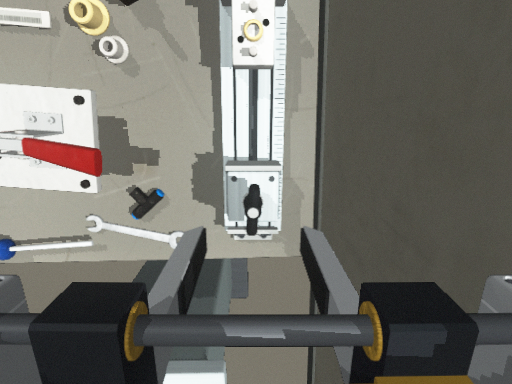

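```bash
python3 -c "
from h import *
crop('w5',210,145,300,245,6,'w5c')"
```

```text
(no output)
```

View pics/w5c.png

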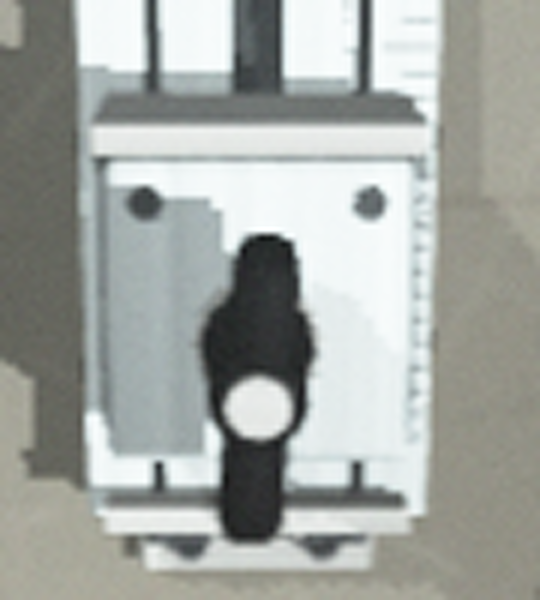

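```bash
python3 -c "
from h import *
f=lambda x,y,z:px('w5',210+x/6-.4,145+y/6-.4,z=z).round(1)
print('face',f(92,125,52),f(428,122,52),'foot',f(260,92,16))
a=f(268,237,89.5);b=f(252,540,89.5);print(a,b,(a+b)/2,np.linalg.norm(a-b),np.degrees(np.arctan2(*(a-b)[[1,0]])))
a=f(268,237,66);b=f(252,540,89.5);print(a,b,(a+b)/2)
print('stop top edges',f(105,300,52),f(412,300,52)); print('cap',f(257,408,95))"
```

```text
face [ 483.6 -184.2   52. ] [ 482.5 -242.9   52. ] foot [ 482.5 -213.6   16. ]
[ 472.1 -214.4   89.5] [ 420.8 -210.4   89.5] [ 446.45 -212.4    89.5 ] 51.4557091098743 -4.458486292698988
[ 466.1 -214.4   66. ] [ 420.8 -210.4   89.5] [ 443.45 -212.4    77.75]
stop top edges [ 451.7 -184.8   52. ] [ 450.2 -240.    52. ]
cap [ 445.7 -211.9   95. ]
```

```bash
python3 -c "
from h import *
go(445,-212.5,110,-94.5)"
```

```text
shift [  0.2  81.5 -13.7] rot [-0.04  2.99  0.16] | t 6.85 pos [ 458.6 -212.5  191.5] rpy [-90.   -0.2 -91.5] F [-0.2  0.5  0.5] M [-0.07  0.12  0.01] gap 61.3 j [-0.51  0.22  1.67 -0.    1.25  1.09]
```

```bash
python3 -m handwheel '[[[0,40,-14,0,3,0.2,0],[0,80,-14,0,3,0.2,0],[0,82,-14,0,3,0.2,0],[0,82,-14,0,3,0.2,0],[0,82,-14,0,3,0.2,0]]]' 
python3 -m handwheel '[[[0,0,0,0,0,0,0]]]' 
python3 -c "
from h import *
go(445,-212.5,73,-94.5)"
```

```text
clock: 7.27
eef_pos: [445.9, -212.6, 110.5]
eef_rot: [-1.57, 0.0, -1.649]
wrist_force: [-0.2, 0.2, -0.4]
finger_gap: 47.2
clock: 7.35
eef_pos: [447.1, -212.9, 112.1]
eef_rot: [-1.568, -0.0, -1.648]
wrist_force: [-0.3, 0.3, 0.7]
finger_gap: 47.2
shift [-0.3 39.1 -2.3] rot [-0.18  0.06  0.02] | t 7.35 pos [ 447.1 -212.9  112.1] rpy [-89.8  -0.  -94.4] F [-0.3  0.3  0.7] M [0.01 0.18 0.03] gap 47.2 j [-0.52  0.29  1.79  0.    1.06  1.13]
```

```bash
python3 -m handwheel '[[[0,18,-2,0,0,0,0],[0,34,-2,0,0,0,0],[0,38,-2,0,0,0,0],[0,38,-2,0,0,0,0],[0,38,-2,0,0,0,0]]]' 
python3 -c "
from h import *
shot('wrist','w6');crop('w6',180,150,330,330,4,'w6c')
go(445,-212.5,73,-94.5)"
```

```text
clock: 7.77
eef_pos: [445.9, -213.1, 75.4]
eef_rot: [-1.566, -0.001, -1.648]
wrist_force: [-0.4, -0.1, 0.8]
finger_gap: 46.8
shift [-0.6  2.5 -1. ] rot [-0.28  0.07  0.07] | t 7.82 pos [ 446.  -213.2   75.5] rpy [-89.7  -0.1 -94.4] F [ 0.1 -0.4  0.2] M [ 0.04  0.16 -0.02] gap 46.9 j [-0.52  0.34  1.82  0.    0.98  1.13]
```

View pics/w6c.png

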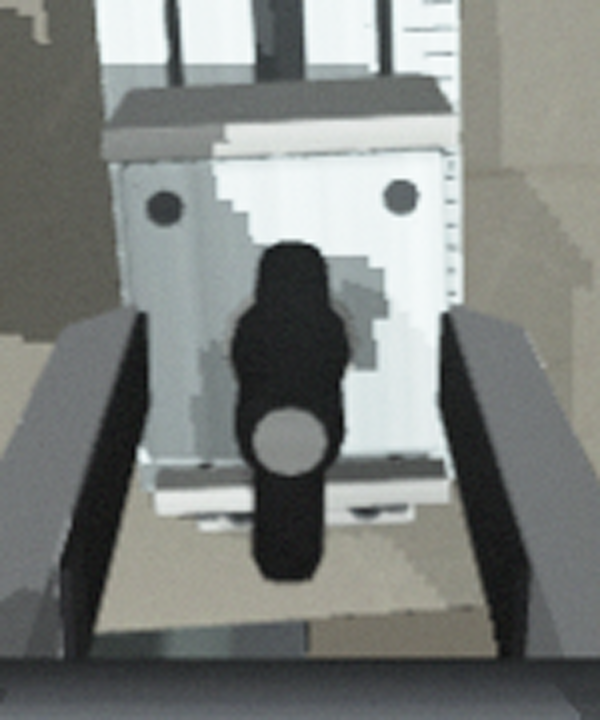

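```bash
python3 -m handwheel '[[[-0.5,2.5,-1,0,0,0,-1],[-0.5,2.5,-1,0,0,0,-1],[-0.5,2.5,-1,0,0,0,-1],[-0.5,2.5,-1,0,0,0,-1],[-0.5,2.5,-1,0,0,0,-1]]]' 50
python3 -c "
from h import *
go(445,-212.5,73,-94.5)"
```

```text
clock: 8.23
eef_pos: [445.1, -212.6, 73.1]
eef_rot: [-1.566, -0.001, -1.648]
wrist_force: [0.0, -0.4, -0.3]
finger_gap: 17.3
shift [-0.1  0.1 -0.1] rot [-0.29  0.07  0.07] | t 8.23 pos [ 445.1 -212.6   73.1] rpy [-89.7  -0.1 -94.4] F [ 0.  -0.4 -0.3] M [0.11 0.14 0.02] gap 17.3 j [-0.52  0.34  1.82  0.    0.97  1.13]
```

```bash
python3 -m handwheel '[[[0,0,0,0,0,0,-1],[0,0,0,0,0,0,-1]]]' 50
python3 -c "
from h import *
go(445,-212.5,73,-94.5)"
```

```text
clock: 8.4
eef_pos: [445.1, -212.6, 73.1]
eef_rot: [-1.566, -0.001, -1.648]
wrist_force: [-0.1, 0.6, -0.7]
finger_gap: 15.8
shift [-0.   0.1 -0.1] rot [-0.29  0.07  0.07] | t 8.4 pos [ 445.1 -212.6   73.1] rpy [-89.7  -0.1 -94.4] F [-0.1  0.6 -0.7] M [ 0.2   0.14 -0.02] gap 15.8 j [-0.52  0.34  1.82  0.    0.97  1.13]
```

```bash
python3 -m handwheel '[[[0,0,0,0,0,0,-1],[0,0,0,0,0,0,-1]]]' 50
```

```text
clock: 8.57
eef_pos: [445.1, -212.6, 73.2]
eef_rot: [-1.566, -0.001, -1.648]
wrist_force: [0.5, 0.7, 0.8]
finger_gap: 15.7
```

```bash
python3 -m handwheel '[[[0,0,0,0,-6,0,-1],[0,0,0,0,-12,0,-1],[0,0,0,0,-18,0,-1],[0,0,0,0,-24,0,-1],[0,0,0,0,-30,0,-1]]]' 50
python3 -c "
from h import *
go(445,-212.5,73,-30)"
```

```text
clock: 8.98
eef_pos: [444.9, -211.2, 73.3]
eef_rot: [-1.567, -0.001, -1.12]
wrist_force: [-2.0, 13.3, 9.5]
finger_gap: 15.8
shift [ 1.2  0.3 -0.5] rot [ -0.22 -34.15   0.11] | t 8.98 pos [ 444.9 -211.2   73.3] rpy [-89.8  -0.  -64.1] F [-2.  13.3  9.5] M [ 2.72  0.62 -0.14] gap 15.8 j [-0.52  0.34  1.82  0.    0.97  0.6 ]
```

```bash
python3 -m handwheel '[[[1,0,-0.5,0,-6,0,-1],[1,0,-0.5,0,-12,0,-1],[1,0,-0.5,0,-18,0,-1],[1,0,-0.5,0,-24,0,-1],[1,0,-0.5,0,-30,0,-1]]]' 50
python3 -c "
from h import *
shot('wrist','w7');crop('w7',180,150,330,330,4,'w7c')
go(445,-212.5,73,-94.5)"
```

```text
clock: 9.4
eef_pos: [444.7, -210.2, 73.3]
eef_rot: [-1.565, 0.0, -0.591]
wrist_force: [-1.1, 20.2, 10.1]
finger_gap: 15.7
shift [ 1.5  0.3 -1.8] rot [-0.3  61.12 -0.21] | t 9.45 pos [ 444.7 -210.2   73.3] rpy [-89.7   0.  -33.4] F [-1.2 19.2  9. ] M [ 3.58  0.26 -0.04] gap 16.2 j [-0.52  0.34  1.82  0.01  0.98  0.06]
```

View pics/w7c.png

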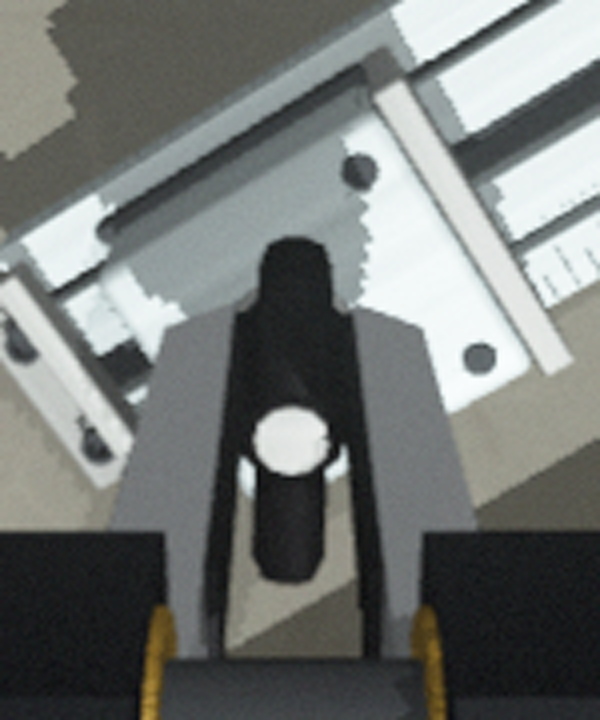

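```bash
python3 -m handwheel '[[[12,0,7,0,0,0,-1],[28,0,17,0,0,0,-1],[46,0,28.5,0,0,0,-1],[63,0,39,0,0,0,-1],[74,0,45.5,0,0,0,-1]]]' 50
python3 -m handwheel '[[[0,0,0,0,0,0,-1],[0,0,0,0,0,0,-1]]]' 50
python3 -c "
from h import *
go(540,-213.2,73,-33)
shot('wrist','w8');crop('w8',180,50,380,330,3,'w8c')"
```

```text
clock: 9.87
eef_pos: [532.9, -212.3, 73.4]
eef_rot: [-1.564, 0.001, -0.582]
wrist_force: [-3.2, 4.8, 6.2]
finger_gap: 16.1
clock: 10.03
eef_pos: [533.7, -212.2, 73.5]
eef_rot: [-1.564, 0.0, -0.582]
wrist_force: [1.1, 0.9, 3.5]
finger_gap: 16.1
shift [5.8 0.5 2.7] rot [-0.39 -0.32 -0.  ] | t 10.03 pos [ 533.7 -212.2   73.5] rpy [-89.6   0.  -33.3] F [1.1 0.9 3.5] M [ 0.06 -0.12 -0.11] gap 16.1 j [-0.45  0.5   1.59  0.01  1.05  0.13]
```

View pics/w8.png

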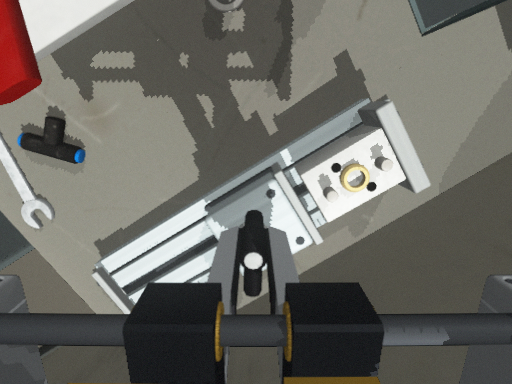

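The stop slid freely, and about 10 mm remains between the stop (310,225) and the block (325,205). I'll creep up to it.

```bash
python3 -m handwheel '[[[2.2,0,1.3,0,0,0,-1],[4.5,0,2.7,0,0,0,-1],[4.5,0,2.7,0,0,0,-1]]]' 50
python3 -m handwheel '[[[1.3,0,0.8,0,0,0,-1],[2.5,0,1.6,0,0,0,-1],[2.5,0,1.6,0,0,0,-1]]]' 50
python3 -m handwheel '[[[0.8,0,0.5,0,0,0,-1],[1.7,0,1.1,0,0,0,-1],[1.7,0,1.1,0,0,0,-1]]]' 50
```

```text
clock: 10.33
eef_pos: [538.4, -212.4, 73.5]
eef_rot: [-1.564, 0.001, -0.582]
wrist_force: [-0.2, 2.0, 2.0]
finger_gap: 16.0
clock: 10.58
eef_pos: [541.5, -212.5, 73.5]
eef_rot: [-1.564, 0.001, -0.582]
wrist_force: [0.7, 2.1, 2.0]
finger_gap: 15.7
clock: 10.83
eef_pos: [542.6, -212.5, 73.4]
eef_rot: [-1.565, 0.003, -0.582]
wrist_force: [-9.1, 2.2, 6.4]
finger_gap: 15.8
```

Contact at about 9 N. I'll keep pushing while turning clockwise.

```bash
python3 -m handwheel '[[[1.5,0,1,0,0,0,-1],[1.7,0,1.1,0,6,0,-1],[1.9,0,1.2,0,12,0,-1],[2.1,0,1.3,0,18,0,-1],[2.3,0,1.4,0,24,0,-1]]]' 50
python3 -c "
from h import *
go(545,-213.2,73,-58)"
```

```text
clock: 11.25
eef_pos: [543.7, -213.3, 73.3]
eef_rot: [-1.57, 0.007, -1.006]
wrist_force: [-15.1, -4.3, 8.2]
finger_gap: 16.0
shift [0.6 0.3 1.1] rot [-0.02  0.35 -0.39] | t 11.25 pos [ 543.7 -213.3   73.3] rpy [-90.    0.4 -57.7] F [-15.1  -4.3   8.2] M [-1.01  2.91  0.14] gap 16.0 j [-0.44  0.52  1.55  0.    1.07  0.57]
```

```bash
python3 -m handwheel '[[[0.8,0,1.3,0,6,0,-1],[0.8,0,1.3,0,12,0,-1],[0.8,0,1.3,0,18,0,-1],[0.8,0,1.3,0,24,0,-1],[0.8,0,1.3,0,30,0,-1]]]' 50
python3 -c "
from h import *
go(545,-213.2,73,-104)"
```

```text
clock: 11.67
eef_pos: [544.0, -214.8, 73.2]
eef_rot: [-1.577, 0.004, -1.535]
wrist_force: [-9.8, -10.8, 1.7]
finger_gap: 15.7
shift [-1.6  0.2  1. ] rot [ 0.36 16.05 -0.18] | t 11.67 pos [ 544.  -214.8   73.2] rpy [-90.3   0.2 -87.9] F [ -9.8 -10.8   1.7] M [-2.16  2.12  0.23] gap 15.7 j [-0.44  0.53  1.55  0.    1.07  1.1 ]
```

```bash
python3 -m handwheel '[[[-0.5,0,0,0,6,0,-1],[-0.5,0,0,0,11,0,-1],[-0.5,0,0,0,16,0,-1],[-0.5,0,0,0,16,0,-1]]]' 50
python3 -c "
from h import *
go(545,-213.2,73,-104)
shot('wrist','w9');crop('w9',170,90,350,310,3,'w9c')"
```

```text
clock: 12.0
eef_pos: [543.6, -215.8, 73.1]
eef_rot: [-1.577, -0.0, -1.82]
wrist_force: [-2.9, -8.0, -0.5]
finger_gap: 15.8
shift [-2.9  0.1  0.7] rot [ 0.38 -0.29  0.  ] | t 12.0 pos [ 543.6 -215.8   73.1] rpy [ -90.4   -0.  -104.3] F [-2.9 -8.  -0.5] M [-1.63  0.8   0.13] gap 15.8 j [-0.44  0.53  1.55 -0.    1.07  1.38]
```

View pics/w9c.png

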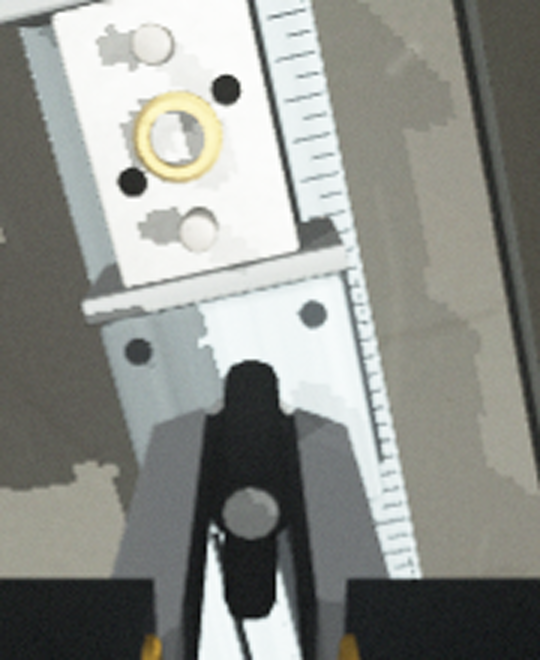

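The block is flush against the stop, and the knob followed the jaws about 10° past its initial locked angle. I'll release, retreat and inspect.

```bash
python3 -m handwheel '[[[0,0,0,0,0,0,0],[0,0,0,0,0,0,0],[0,0,0,0,0,0,0],[0,0,0,0,0,0,0]]]' 
python3 -m handwheel '[[[0,-30,0,0,0,0,0],[0,-70,0,0,0,0,0],[0,-100,0,0,0,0,0],[0,-125,20,0,0,0,0],[0,-125,30,0,0,0,0]]]' 
python3 -m handwheel '[[[0,0,0,0,0,0,0],[0,0,0,0,0,0,0]]]' 
python3 -c "
from h import *
go(545,-213.2,73,-94)
shot('wrist','w10');crop('w10',190,70,310,250,4,'w10c')"
```

```text
clock: 12.38
eef_pos: [543.7, -215.6, 73.1]
eef_rot: [-1.577, 0.0, -1.816]
wrist_force: [-0.7, -0.5, -0.4]
finger_gap: 39.3
clock: 12.8
eef_pos: [576.1, -223.9, 204.2]
eef_rot: [-1.569, -0.001, -1.816]
wrist_force: [0.1, -0.7, -0.0]
finger_gap: 47.0
clock: 12.97
eef_pos: [576.3, -223.8, 204.5]
eef_rot: [-1.568, -0.001, -1.815]
wrist_force: [0.4, -1.0, 0.3]
finger_gap: 47.0
shift [ -2.9 131.4 -33.4] rot [ -0.18 -10.01   0.1 ] | t 12.97 pos [ 576.3 -223.8  204.5] rpy [-8.98e+01 -1.00e-01 -1.04e+02] F [ 0.4 -1.   0.3] M [-0.01  0.19 -0.05] gap 47.0 j [-0.43  0.46  1.33 -0.    1.35  1.39]
```

View pics/w10.png

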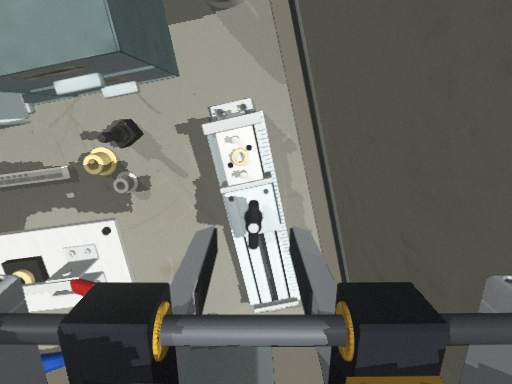

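View pics/w10c.png

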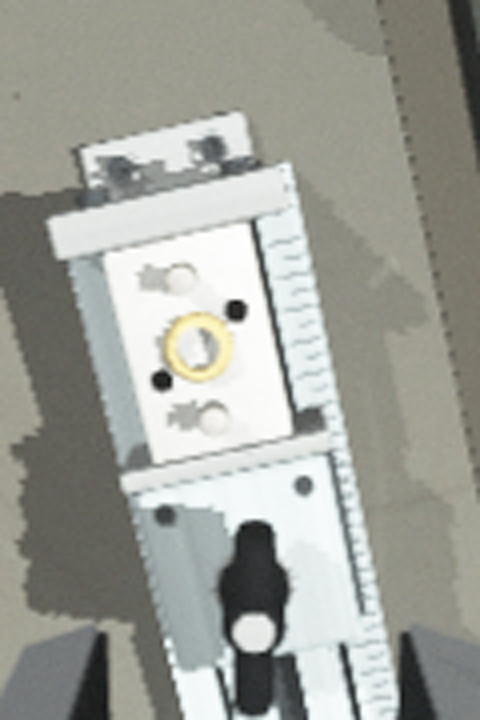

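```bash
python3 -c "
from h import *
f=lambda x,y,z:px('w10',190+x/4-.4,70+y/4-.4,z=z)[:2]
p=(f(58,258,52)+f(290,214,52))/2; s=(f(122,476,52)+f(328,432,52))/2
print(p,s,np.linalg.norm(p-s))
b=np.array([f(*q,50) for q in [(104,252),(254,224),(294,437),(152,463)]]);print(b.round(1),b.mean(0))
print([np.linalg.norm(b[i]-b[(i+1)%4]).round(1) for i in range(4)])
a=f(256,522,89.5)-f(252,712,89.5);print('wing',np.linalg.norm(a),np.degrees(np.arctan2(a[1],a[0])))
d=p-s;print('rail',np.degrees(np.arctan2(d[1],d[0])))
shot('scene','s2');shot('top','t2')
crop('s2',240,120,360,240,5,'s2c')"
```

```text
[ 641.3506455  -218.02366557] [ 580.88725124 -216.40510291] 60.48505427920391
[[ 641.7 -198.9]
 [ 639.1 -239.3]
 [ 580.5 -236.2]
 [ 582.8 -196. ]] [ 611.03842145 -217.5927007 ]
[np.float64(40.5), np.float64(58.7), np.float64(40.2), np.float64(59.0)]
wing 51.85674402216413 -15.096810347596355
rail -1.5334016308233285
```

View pics/s2c.png

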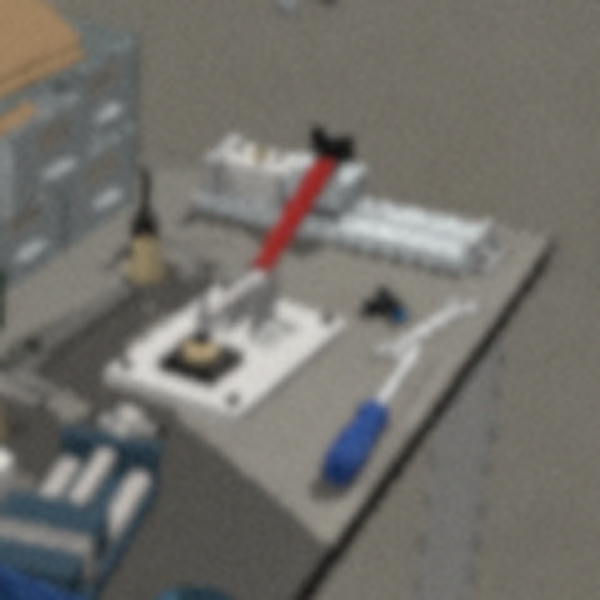

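The opening measures 60.5 mm. The block is centred and square with pins up, and the knob sits about 10.6° clockwise of its initial locked angle. The gripper is clear at z = 204 mm.

```bash
python3 -c "
from h import *
print(order.sign_off())"
```

```text
the job is handed in; nothing more can be done
None
```

The length stop is set to the sample block and locked, and the job was handed in at about 13 s. I laid the 40 x 60 mm pale block pins up on the bed and pushed it against the end plate. Then I turned the wing knob about 61° anticlockwise and slid the stop up until it touched the block (9–15 N). I turned the knob about 71° clockwise while still pushing, released it and backed off.

**Last wrist-camera checks:**
- **Opening:** 60.5 mm, with no visible gap at either end of the block.
- **Block position:** its centre is about 30 mm from the plate face and within 1 mm of the rail's middle line. It is square to the rail, within about 1.5° by its measured corners, and lies flat.
- **Knob angle:** the wings ended 10.6° clockwise of where they started, which puts the knob at about 1.28 rad or more, above the 1.0 needed.
- **Robot:** the gripper was clear of everything, with wrist force near zero.

**Disagreements and gaps:**
- The top and wrist cameras disagreed by about 4.5 mm on the block's y at the start; pushing it up to the plate made this harmless.
- The jaws closed on the knob's hub, about 16 mm across, rather than on the 11 mm wings. The pictures show it turned without slipping.
- I did not push on the locked stop to test it; I judged the lock from the knob angle alone.

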